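Sort the limb clamps: hang up the sound one, tray the tired one

ROBOT

A 6-joint arm with a two-finger parallel gripper is mounted at the origin on the work surface. World frame = base frame: x ahead of the robot, y to its left, z up, the work surface at z = 0. Lengths are in m, angles in rad, forces in N, time in s.
With the tool pointing down it reaches from about 0.225 to 0.875 m from the base axis. Payload 3.4 kg.
Tool frame: the origin (TCP) lies at the very end of the fingers, on their centre line; the grasp point (between the pads) lies 19 mm behind it (manip.grasp_offset is the distance from the TCP to the grasp point, in m); x points along the fingers, y is the direction in which the jaws open and shut, and the axes are right-handed (so a half turn about x gives the same grasp; the last joint's range is limited). The gripper opens to 85 mm and grips with 20 to 120 N. Pads are 22 mm wide; open, the fingers measure 114 mm over their backs; the gripper's body (76 mm by 85 mm) begins 54 mm behind the grasp point. The pads swing forward as they close: fully open they stand 13 mm farther back than shut.
Start: joints at [1.124, 0.276, 1.505, -0, 1.361, -0.121], TCP at [0.184, 0.545, 0.231] pointing down, gripper open.
Joint ranges: [-2.89, 2.89], [-0.75, 2.08], [0.22, 2.7], [-1.18, 4.32], [0.11, 2.71], [-2.7, 2.7]. Speed limits (rad/s): [2.57, 2.57, 3.14, 3.14, 3.14, 3.14].

INTERFACE

Orientations are given as a unit quaternion [w, x, y, z].
In Python, from rig import manip gives the robot as it stands.
- The arm moves only by the tool step_arm, never from a script. Its argument "increments" is a list of rows, each an object with "grip": the opening, from 0 (shut) to 1 (fully open); "delta_pos": the shift along the world's x, y, z in m, a list of three; "twist": the turn about the world's z in degrees. A call has 1 to 10 rows; each row shifts and turns the commanded pose from where the row before left it; what a row does not reach is not made up. A row lasts 1/12 s, in which the tool goes at most 41.7 mm and 7.16 degrees, less where a joint would pass 70% of its speed; a pose out of reach is approached as far as the arm can. A call with a gripper value outside its range is refused whole. The fingers move at their own pace and stop on an object; "force" is the grip in N (left out, the last holds). Time passes only in rows, so rows that do not move let the fingers close. It gives the time, the measured TCP pose, the force and the opening at its end, in the units of the state.
- manip.get_state(): the state, without advancing time (a new reading comes with each control period).
- manip.get_image(name): name is "scene" or "top" or "wrist"; returns a dict with "img" (420x560x3 uint8, red, green, blue), "fx", "fy", "cx", "cy" (pixels), "D" ([k1, k2, p1, p2, k3] as OpenCV has them; the pictures are not rectified), "rvec" (rotation vector, rad) and "tvec" (3), from world to camera coordinates, as OpenCV has them; the wrist camera has in their place "mount" (4x4, takes a point from camera to tool coordinates, whose origin is the TCP and whose axes are the tool frame's). Camera axes: x right, y down, z forward; pixel columns grow to the right and rows downward; lengths in m; the calibration is good to about 2 mm. A picture is of the moment at which its call begins: read the wrist's pose just before it. There is no depth.
- manip.sign_off(): hands the job in, once; it reports no verdict.
The state is a dict: "clock": time; "qpos": joint angles; "qd": joint speeds; "effort": joint torques, N m; "position": TCP position; "ee_rot": TCP orientation; "contact_force": force on the tool from outside, world axes, zero at the start; "moment": the same for the moment, N m; "width": finger opening in m.
Only numpy, scipy, OpenCV 4.12 (cv2) and the standard library are available. Lean on these libraries where they do the work, as an engineer would, in place of code of your own. Each camera call takes 0.05 s, during which the arm holds its last target. There are 200 camera calls.

TASK

Two identical red limb clamps lie on the counter and one of them has a tired spring: squeeze the finger grips to feel which. Hang the sound, firm clamp by its jaw loop on the stand's free slanted peg, so that the peg passes through the loop, and lay the tired, weak one flat inside the steel tray. Let go of both, and leave everything else on the counter where it is.

Things in the scene. Friction and masses are not known exactly. Their poses are not given: they have to be found in the camera images.
- clamp_a: Red plastic limb clamp (a large spring clip), 160 mm long, 32 mm thick, about 85 g, lying on its side, hinge pin upright. Origin: on the pin's axis at the underside (on the counter at the start). x runs along the clamp to the jaws (tips at x = 83 mm), z along the pin (up at the start; the clamp fills z = 0 to 32 mm), the finger grips run back to x = -80 mm. It may be sound or tired.
- clamp_b: The other red limb clamp, same look, shape, size and frame as clamp_a. Exactly one of the two is tired. A sound spring needs about 14 N at the grips before it gives and 30 N for full opening, so a 20 N squeeze brings the grips only to about 41 mm; a tired one gives at 2 N and is fully squeezed, to 30 mm, by 5 N.
- clamp_a_loop (a point): clamp_a: middle of the oval loop enclosed by the two arched jaws, at (45, 0, 16) mm in the clamp's frame. The loop is open right through along z, clear from x = 10 to 75 mm and 48 mm across (y) at its widest; the jaws meet at their tips.
- clamp_b_loop (a point): clamp_b: the same point.
- clamp_a_grips (a point): clamp_a: the point midway between the two finger grips where they are squeezed (along y), at (-55, 0, 16) mm in the clamp's frame. Here the grips measure 47 mm over their outsides with the clamp closed, 30 mm when squeezed fully. Squeezing them together opens the jaws; the clamp can be carried by them.
- clamp_b_grips (a point): clamp_b: the same point.
- clamp_a_jaw (a joint): clamp_a: opening angle between its halves, rad; 0 closed, 0.32 squeezed fully open.
- clamp_b_jaw (a joint): clamp_b: the same.
- stand: Fixed stand: upright clear acrylic panel in a steel frame, 302 mm wide, 307 mm high, on a 12 mm dark base plate reaching 25 mm in front of the panel. Origin: on the counter under the middle of the panel's front face; the front looks along -x. Two pegs slant up from the front, 75 mm either side of the middle: the free one on the -y side; bandage scissors hang from the one on the +y side.
- peg: The stand's free peg: steel rod of 10 mm diameter, 108 mm long with a black 16 mm ball at its tip, slanting out of the panel and up at 50 degrees above level. Origin: its root on the panel's face, 200 mm above the counter. z points along the peg from root to tip, y across the panel (the stand's y), x up and back over the peg. A clamp let go on it slides down to the root and swings to hang.
- peg_tip (a point): The end of the free peg's ball, at (0, 0, 108) mm in the peg's frame.
- tray: Fixed shallow stainless tray, 240 mm along its x by 170 mm along its y, 28 mm high, walls and floor 4 mm thick. Origin: underside of its middle.
- gel_bottle: Blue squeeze bottle with white cap, 54 mm diameter, 165 mm high, standing; origin under its middle. To be left alone.
- tape_roll: White roll of tape, 84 mm diameter, 25 mm high, lying flat; origin under its middle. To be left alone.
- penlight: Aluminium pen torch 130 mm long, 16 mm thick, lying along its x; origin under its middle. To be left alone.
- sensor_case: White rounded case, 75 by 150 by 36 mm; origin under its middle. To be left alone.
- water_bottle: Clear glass bottle with a metal cap, 68 mm diameter, 220 mm high, standing; origin under its middle. To be left alone.
Mind the look-alikes: they are no part of the job. Leave any blue or yellow look-alike of the clamp_a alone.

How it is judged:
On the way:
1. a clamp is squeezed at its finger grips until its jaws part (by 0.06 rad or more) (value of joint any of clamp_a_jaw, clamp_b_jaw above 0.06 rad), for 0.1 s.
At the end, for the whole second after the job is handed in: The sound clamp hangs still, jaws closed, the free peg through its loop (loop's middle within 28 mm of it sideways, 35 below, 30 above, -25 to 85 mm along it from the root); the tired one lies still and flat in the tray (loop and grips inside its walls, under 35 mm above its underside) (x of clamp_a_loop in the frame of peg between -0.035 and 0.03 m and y of clamp_a_loop in the frame of peg between -0.028 and 0.028 m and z of clamp_a_loop in the frame of peg between -0.025 and 0.085 m and height (world z) of clamp_a_loop above 0.16 m and value of joint clamp_a_jaw below 0.05 rad and linear speed of each of clamp_a, clamp_b below 0.03 m/s and x of clamp_b_loop in the frame of tray between -0.116 and 0.116 m and y of clamp_b_loop in the frame of tray between -0.081 and 0.081 m and x of clamp_b_grips in the frame of tray between -0.116 and 0.116 m and y of clamp_b_grips in the frame of tray between -0.081 and 0.081 m and z of each of clamp_b_loop, clamp_b_grips in the frame of tray below 0.035 m); the robot touches nothing.
It fails at once if a bystander (gel bottle, tape roll, penlight, white case, water bottle) is moved by more than 30 mm (distance of any of gel_bottle, tape_roll, penlight, sensor_case, water_bottle from where it was at the start of the episode above 0.03 m).
It also fails if it takes over 45 s, if anything falls off the work surface, if the arm or the gripper's body presses on something with over 40 N, if the wrist force passes 120 N, or if a joint passes its speed limit or range.

## Working session

There is one attempt and no reset: what is moved stays moved. The work goes in short steps, Python scripts to look and compute and a tool call to move; the robot and the scene stay as the last step left them, time stands still between calls to the robot, and variables do not carry over. Pictures are saved under pics/ and viewed, about 8 in all and at most 12, crops included, and the job is handed in when it is done.

Besides the shell and the picture viewer there is one more tool, called after ">>>" by a JSON object that holds its "fn" and its "kwargs". step_arm: Moves the arm, as the interface text tells. Its arguments: {"type":"object","properties":{"increments":{"type":"array"},"force":{"type":"number"}},"required":["increments"]}

```bash
ls; mkdir -p pics; cat > h.py <<'E'
import numpy as np, cv2
from rig import manip
from scipy.spatial.transform import Rotation as R
def grab(n,save=None):
    s=manip.get_state(); d=manip.get_image(n)
    if save: cv2.imwrite('pics/'+save+'.png',d['img'][:,:,::-1])
    return s,d
def pose(s,d):
    if 'mount' in d:
        q=s['ee_rot']; T=np.eye(4); T[:3,:3]=R.from_quat([q[1],q[2],q[3],q[0]]).as_matrix(); T[:3,3]=s['position']
        T=T@np.array(d['mount']); return T[:3,:3],T[:3,3]
    Rm=cv2.Rodrigues(np.array(d['rvec'],float))[0]; return Rm.T,-Rm.T@np.array(d['tvec'],float).ravel()
def K(d): return np.array([[d['fx'],0,d['cx']],[0,d['fy'],d['cy']],[0,0,1.]])
def ray(s,d,uv):
    uv=np.array(uv,float).reshape(-1,1,2); n=cv2.undistortPoints(uv,K(d),np.array(d['D'],float)).reshape(-1,2)
    Rc,c=pose(s,d); return c,(Rc@np.c_[n,np.ones(len(n))].T).T
def plane(s,d,uv,z):
    c,v=ray(s,d,uv); return c+v*((z-c[2])/v[:,2])[:,None]
def proj(s,d,P):
    Rc,c=pose(s,d); r=cv2.Rodrigues(Rc.T)[0]
    return cv2.projectPoints(np.array(P,float).reshape(-1,1,3),r,-Rc.T@c,K(d),np.array(d['D'],float))[0].reshape(-1,2)
E
python3 - <<'E'
from h import *
a=grab('top','top0')[1]['img'];b=grab('scene','scene0')
s,d=b
print(manip.get_state(), pose(s,d))
E
```

```text
pics
{'clock': 0.1, 'qpos': array([ 1.12401644e+00,  2.76545548e-01,  1.50604010e+00,  1.20006420e-05,
        1.36072269e+00, -1.20982306e-01]), 'qd': array([ 0.00150135, -0.00178884, -0.00194727,  0.00078156, -0.00252053,
       -0.00013337]), 'effort': array([ 1.20204688e-03, -4.17706776e+01, -2.46403760e+01,  1.44710980e-04,
        5.85082380e-03,  3.99216276e-06]), 'position': array([0.18381359, 0.54430694, 0.23050498]), 'ee_rot': array([ 0.69757133,  0.11409777,  0.69791909, -0.11526006]), 'contact_force': array([-0.13389453, -0.29613724,  0.78646909]), 'moment': array([0.03427787, 0.02196304, 0.03218304]), 'width': 0.08521307811359301} (array([[-0.5604836 ,  0.69654315, -0.44797966],
       [ 0.8281389 ,  0.47572692, -0.2964285 ],
       [ 0.00664074, -0.53713269, -0.84347162]]), array([0.9694117 , 0.37895354, 1.1436397 ]))
```

View pics/top0.png

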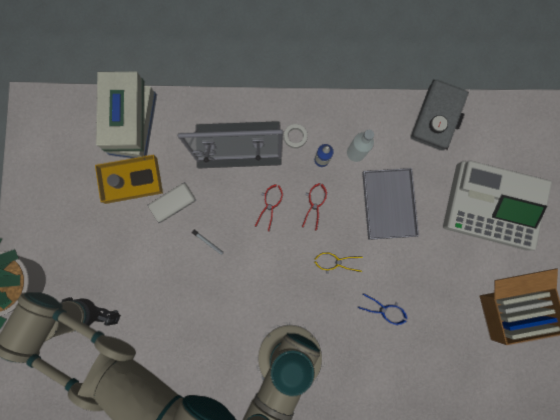

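View pics/scene0.png

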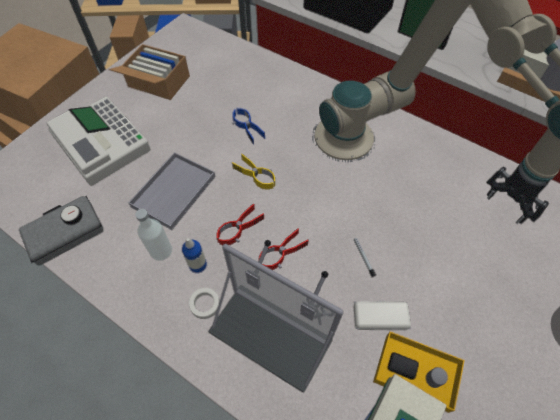

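The top view shows red clamps at (273,197) and (316,195), tray (390,203), and stand (235,147). Look-alikes: yellow (335,262) and blue (385,310). In the scene view the red clamps are at (237,227) and (283,250). Next is a close crop of the reds and the pegs.

```bash
python3 - <<'E'
from h import *
a=cv2.imread('pics/top0.png')[115:235,170:340];b=cv2.imread('pics/scene0.png')[200:340,195:350]
a=cv2.resize(a,(400,int(400*120/170)),interpolation=3);b=cv2.resize(b,(400,int(400*140/155)),interpolation=3)
H=max(len(a),len(b));o=np.zeros((H,800,3),np.uint8);o[:len(a),:400]=a;o[:len(b),400:]=b
cv2.imwrite('pics/crop1.png',o)
for n in('top','scene'):
    s,d=grab(n)
    im=d['img'];hsv=cv2.cvtColor(im,cv2.COLOR_RGB2HSV)
    m=(((hsv[...,0]<8)|(hsv[...,0]>172))&(hsv[...,1]>130)&(hsv[...,2]>70)).astype(np.uint8)
    if n=='scene': m[:200]=0
    k,l,st,c=cv2.connectedComponentsWithStats(m)
    print(n,pose(s,d)[1])
    for i in range(1,k):
        if st[i,4]<60: continue
        vs,us=np.nonzero(l==i); P=plane(s,d,np.c_[us,vs],0.02)[:,:2]
        mu=P.mean(0);w,V=np.linalg.eigh(np.cov(P.T)); ax=V[:,1]; t=(P-mu)@ax; lat=(P-mu)@V[:,0]
        print(st[i],c[i],mu,ax,t.min(),t.max(),lat.min(),lat.max())
        for lo in np.arange(t.min(),t.max(),.02):
            q=lat[(t>=lo)&(t<lo+.02)]; print('  %.3f: %.3f %.3f n%d'%(lo,q.min(),q.max(),len(q)) if len(q) else '-')
E
```

```text
top [0.30968543 0.05335531 1.49779995]
scene [0.9694117  0.37895354 1.1436397 ]
[217 204  46  41 363] [238.83746556 225.58953168] [ 0.51466746 -0.08215025] [-0.99252319  0.12205625] -0.08110740327939382 0.08551334133971852 -0.03118643210208582 0.040751946088542566
  -0.081: -0.022 0.032 n53
  -0.061: -0.029 0.040 n43
  -0.041: -0.026 0.041 n28
  -0.021: -0.023 0.036 n46
  -0.001: -0.022 0.025 n49
  0.019: -0.029 0.022 n56
  0.039: -0.031 0.022 n45
  0.059: -0.028 0.023 n39
  0.079: 0.016 0.021 n4
[268 229  30  21 108] [285.73148148 239.89814815] [0.47482389 0.06475046] [-0.95796717  0.28687785] -0.056513060556548256 0.05044494810563169 -0.010002303952948138 0.01492417483583229
  -0.057: -0.009 0.015 n19
  -0.037: -0.008 0.002 n15
  -0.017: -0.010 0.004 n21
  0.003: -0.006 0.005 n23
  0.023: -0.006 0.008 n24
  0.043: -0.001 0.007 n6
[265 240  43  29 166] [286.10240964 254.08433735] [0.51316169 0.09201068] [-0.95999896  0.28000355] -0.07041552666109215 0.07825594658885734 -0.011853728234687165 0.01613671248716293
  -0.070: -0.012 0.012 n29
  -0.050: -0.011 -0.001 n19
  -0.030: -0.008 0.005 n16
  -0.010: -0.001 0.016 n29
  0.010: -0.007 0.011 n29
  0.030: -0.010 0.005 n20
  0.050: -0.012 0.001 n18
  0.070: -0.007 -0.002 n6
```

View pics/crop1.png

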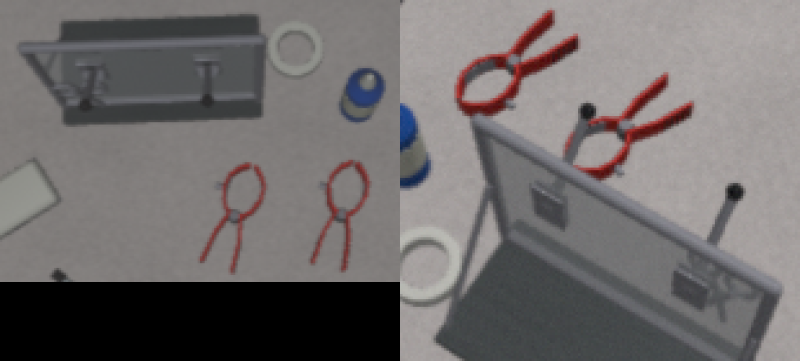

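The crop shows two red clamps with jaws away from the robot. The free peg is the -y one (top ball ≈ (258,157), scene ball ≈ (268,243)), and the scissors hang on the other.

```bash
cat > m.py <<'E'
from h import *
def redmask(im,smin=90,vmin=40):
    hsv=cv2.cvtColor(im,cv2.COLOR_RGB2HSV)
    return (((hsv[...,0]<9)|(hsv[...,0]>170))&(hsv[...,1]>smin)&(hsv[...,2]>vmin)).astype(np.uint8)
def tri(obs):
    A=np.zeros((3,3));b=np.zeros(3)
    for s,d,uv in obs:
        c,v=ray(s,d,uv);v=v[0]/np.linalg.norm(v[0]);M=np.eye(3)-np.outer(v,v);A+=M;b+=M@c
    p=np.linalg.solve(A,b);return p,[proj(s,d,p)[0]-uv for s,d,uv in obs]
E
python3 - <<'E'
from m import *
T=grab('top');S=grab('scene')
def dark(sd,uv,r=7,sat=45):
    im=sd[1]['img'].max(2);u,v=map(int,uv);w=im[v-r:v+r+1,u-r:u+r+1]
    vs,us=np.nonzero(w<sat);return np.array([us.mean()+u-r,vs.mean()+v-r]),len(us),w.min()
for a,b in(((258,157),(268,243)),((206,158),(325,274))):
    ua,ub=dark(T,a),dark(S,b);print(ua,ub)
    print(tri([(*T,ua[0]),(*S,ub[0])]))
m=redmask(T[1]['img']);m[:170]=0;m[240:]=0;m[:,:240]=0;m[:,340:]=0
m=cv2.morphologyEx(m,cv2.MORPH_CLOSE,np.ones((3,3)))
k,l,st,c=cv2.connectedComponentsWithStats(m)
for i in range(1,k):
    if st[i,4]<40: continue
    vs,us=np.nonzero(l==i);P=plane(*T,np.c_[us,vs],0.03)[:,:2]
    i0=np.argsort(P[:,0]);mu=P.mean(0);w,V=np.linalg.eigh(np.cov(P.T));print(st[i],mu,V[:,1])
    r=np.sort(np.unique(vs))
    for v in r[::3]:
        q=P[vs==v];print('  x%.3f y %.3f..%.3f n%d'%(q[:,0].mean(),q[:,1].min(),q[:,1].max(),len(q)))
# tray corners
for uv in((364,171),(410,168),(417,236),(370,240)): print(plane(*T,uv,0.028)[0,:2])
E
```

```text
(array([257.6, 157.5]), 10, np.uint8(42)) (array([267.16666667, 243.05555556]), 18, np.uint8(24))
(array([0.61747783, 0.10549454, 0.27385117]), [array([ 0.28479611, -0.15483368]), array([0.40367173, 0.05074824])])
(array([206.5  , 159.125]), 8, np.uint8(42)) (array([324.09090909, 274.09090909]), 22, np.uint8(25))
(array([0.61001356, 0.2543612 , 0.27439373]), [array([ 0.02014114, -0.00846968]), array([0.02818003, 0.00364928])])
[302 183  25  47 182] [ 0.51966046 -0.08552263] [-0.97236311  0.23347375]
  x0.590 y -0.098..-0.095 n2
  x0.580 y -0.112..-0.077 n7
  x0.569 y -0.119..-0.070 n3
  x0.559 y -0.122..-0.067 n3
  x0.548 y -0.122..-0.063 n4
  x0.537 y -0.119..-0.063 n4
  x0.527 y -0.112..-0.063 n3
  x0.516 y -0.105..-0.070 n5
  x0.506 y -0.094..-0.070 n3
  x0.495 y -0.094..-0.063 n3
  x0.485 y -0.094..-0.056 n3
  x0.474 y -0.094..-0.053 n3
  x0.464 y -0.091..-0.050 n2
  x0.454 y -0.091..-0.046 n3
  x0.443 y -0.091..-0.039 n4
  x0.433 y -0.087..-0.084 n2
[255 184  28  47 166] [0.51296055 0.07192957] [-0.93714124  0.34895028]
  x0.585 y 0.055..0.055 n1
  x0.574 y 0.038..0.076 n7
  x0.564 y 0.034..0.083 n3
  x0.553 y 0.030..0.089 n4
  x0.543 y 0.034..0.089 n2
  x0.532 y 0.034..0.089 n3
  x0.522 y 0.041..0.089 n4
  x0.511 y 0.047..0.085 n6
  x0.501 y 0.065..0.092 n5
  x0.490 y 0.064..0.099 n4
  x0.480 y 0.064..0.106 n4
  x0.469 y 0.068..0.109 n3
  x0.459 y 0.068..0.116 n4
  x0.448 y 0.071..0.119 n3
  x0.438 y 0.074..0.074 n1
  x0.428 y 0.077..0.077 n1
[ 0.63486467 -0.25567783]
[ 0.64710028 -0.41642619]
[ 0.40931279 -0.43427639]
[ 0.39380888 -0.27300558]
```

```bash
python3 - <<'E'
from h import *
s=manip.get_state();q=s['ee_rot'];M=R.from_quat([q[1],q[2],q[3],q[0]]).as_matrix();print(M.round(3),s['position'])
print('yaw of tool y',np.degrees(np.arctan2(M[1,1],M[0,1])))
E
```

```text
[[-0.     0.32   0.947]
 [-0.001  0.947 -0.32 ]
 [-1.    -0.001 -0.   ]] [0.18394979 0.54463314 0.23099879]
yaw of tool y 71.33233602207714
```

>>> {"fn": "step_arm", "kwargs": {"increments": [{"grip": 1, "delta_pos": [0.0195, -0.0324, 0.0], "twist": 0}, {"grip": 1, "delta_pos": [0.0195, -0.0324, 0.0], "twist": 0}, {"grip": 1, "delta_pos": [0.0195, -0.0324, 0.0], "twist": 0}, {"grip": 1, "delta_pos": [0.0195, -0.0324, 0.0], "twist": 0}, {"grip": 1, "delta_pos": [0.0195, -0.0324, 0.0], "twist": 0}, {"grip": 1, "delta_pos": [0.0195, -0.0324, 0.0], "twist": 0}, {"grip": 1, "delta_pos": [0.0195, -0.0324, 0.0], "twist": 0}, {"grip": 1, "delta_pos": [0.0195, -0.0324, 0.0], "twist": 0}, {"grip": 1, "delta_pos": [0.0195, -0.0324, 0.0], "twist": 0}, {"grip": 1, "delta_pos": [0.0195, -0.0324, 0.0], "twist": 0}], "force": 20}}

```text
clock: 1.13
position: [0.3796, 0.2191, 0.2315]
ee_rot: [0.698, 0.115, 0.698, -0.114]
contact_force: [-0.2, 1.1, 0.4]
width: 0.0858
```

>>> {"fn": "step_arm", "kwargs": {"increments": [{"grip": 1, "delta_pos": [0.0195, -0.0324, 0.0], "twist": 0}, {"grip": 1, "delta_pos": [0.0195, -0.0324, 0.0], "twist": 0}, {"grip": 1, "delta_pos": [0.0195, -0.0324, 0.0], "twist": 0}, {"grip": 1, "delta_pos": [0.0195, -0.0324, 0.0], "twist": 0}, {"grip": 1, "delta_pos": [0, 0, 0], "twist": 0}, {"grip": 1, "delta_pos": [0, 0, 0], "twist": 0}]}}

```text
clock: 1.63
position: [0.4578, 0.0896, 0.2311]
ee_rot: [0.697, 0.116, 0.698, -0.116]
contact_force: [-0.8, 1.2, -0.2]
width: 0.0854
```

```bash
cat > meas.py <<'E'
from m import *
import sys
s,d=grab('wrist',sys.argv[1]);q=s['ee_rot'];M=R.from_quat([q[1],q[2],q[3],q[0]]).as_matrix()
print(s['clock'],s['position'],'tool y yaw',np.degrees(np.arctan2(M[1,1],M[0,1])))
m=redmask(d['img']);k,l,st,c=cv2.connectedComponentsWithStats(m)
for i in range(1,k):
    if st[i,4]<300: continue
    vs,us=np.nonzero(l==i);P=plane(s,d,np.c_[us,vs],0.028)[:,:2]
    w,V=np.linalg.eigh(np.cov(P.T));a=V[:,1]*np.sign(V[0,1]);n=np.array([-a[1],a[0]]);t=P@a;y=P@n
    print('comp',st[i],a,np.degrees(np.arctan2(a[1],a[0])),t.min(),t.max())
    for lo in np.arange(t.min(),t.max(),.012):
        k_=(t>=lo)&(t<lo+.012);e=y[k_];p=a*(lo+.006)+n*(e.min()+e.max())/2
        print('  t%.3f w%.3f mid %.4f %.4f'%(lo+.006,np.ptp(e),*p))
E
python3 meas.py w1
```

```text
1.6333 [0.45783518 0.08958472 0.23114404] tool y yaw 71.09244049554303
comp [260 158  21 123 807] [ 0.95660969 -0.29137246] -16.940140863115627 0.3799878777293045 0.5465694060673534
  t0.386 w0.006 mid 0.4273 0.0780
  t0.398 w0.007 mid 0.4390 0.0755
  t0.410 w0.007 mid 0.4507 0.0727
  t0.422 w0.006 mid 0.4626 0.0703
  t0.434 w0.008 mid 0.4746 0.0687
  t0.446 w0.010 mid 0.4869 0.0677
  t0.458 w0.012 mid 0.4983 0.0641
  t0.470 w0.017 mid 0.5089 0.0578
  t0.482 w0.012 mid 0.5183 0.0476
  t0.494 w0.007 mid 0.5285 0.0398
  t0.506 w0.010 mid 0.5403 0.0374
  t0.518 w0.020 mid 0.5534 0.0391
  t0.530 w0.023 mid 0.5660 0.0392
  t0.542 w0.014 mid 0.5787 0.0397
comp [285 158  22 123 827] [ 0.93430319 -0.35647937] -20.88413891673956 0.3637670668189653 0.5303351965148653
  t0.370 w0.007 mid 0.4421 0.1215
  t0.382 w0.007 mid 0.4531 0.1166
  t0.394 w0.007 mid 0.4641 0.1117
  t0.406 w0.006 mid 0.4749 0.1064
  t0.418 w0.008 mid 0.4854 0.1003
  t0.430 w0.010 mid 0.4953 0.0926
  t0.442 w0.011 mid 0.5067 0.0889
  t0.454 w0.017 mid 0.5189 0.0870
  t0.466 w0.011 mid 0.5328 0.0899
  t0.478 w0.007 mid 0.5459
[... 505 characters left out ...]
522 w0.030 mid 0.5207 -0.0636
  t0.534 w0.016 mid 0.5345 -0.0563
  t0.546 w0.010 mid 0.5467 -0.0566
  t0.558 w0.009 mid 0.5580 -0.0612
  t0.570 w0.008 mid 0.5693 -0.0657
  t0.582 w0.002 mid 0.5800 -0.0732
comp [140 201  33  90 942] [ 0.96783545 -0.25158406] -14.571268728234221 0.4299260745051971 0.5594617758234115
  t0.436 w0.019 mid 0.4296 -0.0802
  t0.448 w0.021 mid 0.4413 -0.0829
  t0.460 w0.020 mid 0.4533 -0.0843
  t0.472 w0.021 mid 0.4653 -0.0856
  t0.484 w0.023 mid 0.4775 -0.0864
  t0.496 w0.024 mid 0.4898 -0.0870
  t0.508 w0.018 mid 0.5017 -0.0891
  t0.520 w0.010 mid 0.5121 -0.0966
  t0.532 w0.011 mid 0.5220 -0.1062
  t0.544 w0.008 mid 0.5322 -0.1146
  t0.556 w0.006 mid 0.5432 -0.1202
```

View pics/w1.png

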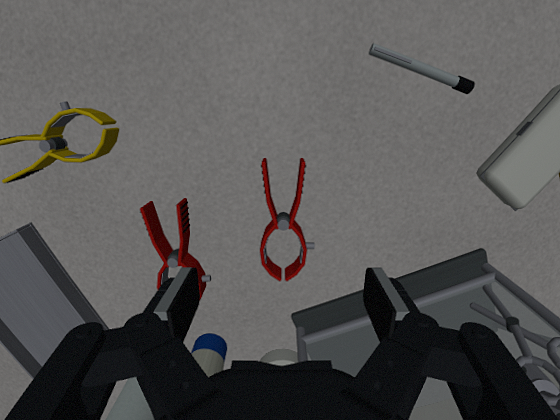

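The wrist view shows clamp L at (284,225) under the gripper, correctly aligned, and clamp R at (175,245). The yellow one is left alone. Next I descend on clamp L and squeeze at 20 N.

>>> {"fn": "step_arm", "kwargs": {"increments": [{"grip": 1, "delta_pos": [-0.004, 0.004, -0.036], "twist": 0}, {"grip": 1, "delta_pos": [0, 0, -0.036], "twist": 0}, {"grip": 1, "delta_pos": [0, 0, -0.036], "twist": 0}, {"grip": 1, "delta_pos": [0, 0, -0.036], "twist": 0}, {"grip": 1, "delta_pos": [0, 0, -0.036], "twist": 0}, {"grip": 1, "delta_pos": [0, 0, -0.025], "twist": 0}, {"grip": 1, "delta_pos": [0, 0, -0.017], "twist": 0}, {"grip": 1, "delta_pos": [0, 0, 0], "twist": 0}], "force": 20}}

```text
clock: 2.35
position: [0.4492, 0.0965, 0.0065]
ee_rot: [0.695, 0.113, 0.701, -0.114]
contact_force: [-0.7, -0.1, 0.2]
width: 0.0855
```

>>> {"fn": "step_arm", "kwargs": {"increments": [{"grip": 0.6, "delta_pos": [0, 0, 0], "twist": 0}, {"grip": 0.6, "delta_pos": [0, 0, 0], "twist": 0}, {"grip": 0.3, "delta_pos": [0, 0, 0], "twist": 0}, {"grip": 0.2, "delta_pos": [0, 0, 0], "twist": 0}, {"grip": 0.2, "delta_pos": [0, 0, 0], "twist": 0}, {"grip": 0.2, "delta_pos": [0, 0, 0], "twist": 0}, {"grip": 0.2, "delta_pos": [0, 0, 0], "twist": 0}, {"grip": 0.2, "delta_pos": [0, 0, 0], "twist": 0}, {"grip": 0.2, "delta_pos": [0, 0, 0], "twist": 0}], "force": 20}}

```text
clock: 3.1
position: [0.4546, 0.0953, 0.0116]
ee_rot: [0.699, 0.115, 0.696, -0.114]
contact_force: [-1.9, 0.5, 8.8]
width: 0.0286
```

Width 28.6 mm at 20 N means fully squeezed, so clamp L (the +y one) is the tired one. It goes to the tray.

>>> {"fn": "step_arm", "kwargs": {"increments": [{"grip": 0.2, "delta_pos": [0, 0, 0.015], "twist": 0}, {"grip": 0.2, "delta_pos": [0, 0, 0.03], "twist": 0}, {"grip": 0.2, "delta_pos": [0, 0, 0.04], "twist": 0}, {"grip": 0.2, "delta_pos": [0, 0, 0.04], "twist": 0}, {"grip": 0.2, "delta_pos": [0, -0.015, 0.01], "twist": 2}, {"grip": 0.2, "delta_pos": [0.001, -0.03, 0], "twist": 2}, {"grip": 0.2, "delta_pos": [0.001, -0.036, 0], "twist": 2}, {"grip": 0.2, "delta_pos": [0.001, -0.036, 0], "twist": 2}, {"grip": 0.2, "delta_pos": [0.001, -0.036, 0], "twist": 2}, {"grip": 0.2, "delta_pos": [0.001, -0.036, 0], "twist": 2}], "force": 20}}

```text
clock: 3.93
position: [0.4579, -0.0953, 0.1457]
ee_rot: [0.707, 0.04, 0.705, -0.041]
contact_force: [0.6, 0.2, -0.7]
width: 0.0285
```

>>> {"fn": "step_arm", "kwargs": {"increments": [{"grip": 0.2, "delta_pos": [0.001, -0.036, 0], "twist": 2}, {"grip": 0.2, "delta_pos": [0.001, -0.036, 0], "twist": 2}, {"grip": 0.2, "delta_pos": [0.001, -0.036, 0], "twist": 2}, {"grip": 0.2, "delta_pos": [0.001, -0.036, 0], "twist": 2}, {"grip": 0.2, "delta_pos": [0.001, -0.036, 0], "twist": 2}, {"grip": 0.2, "delta_pos": [0.001, -0.036, 0], "twist": 1}, {"grip": 0.2, "delta_pos": [0.001, -0.025, 0], "twist": 0}, {"grip": 0.2, "delta_pos": [0, -0.012, 0], "twist": 0}, {"grip": 0.2, "delta_pos": [0, 0, 0], "twist": 0}, {"grip": 0.2, "delta_pos": [0, 0, 0], "twist": 0}]}}

```text
clock: 4.77
position: [0.4646, -0.346, 0.1446]
ee_rot: [0.707, -0.026, 0.707, 0.027]
contact_force: [-0.3, 0.1, -1.2]
width: 0.0283
```

```bash
python3 meas.py w2 | head -2; python3 - <<'E'
from m import *
T=grab('top');cv2.imwrite('pics/top2.png',cv2.resize(T[1]['img'][110:300,230:450,::-1],None,fx=2,fy=2,interpolation=3))
a=cv2.imread('pics/w2.png');b=cv2.imread('pics/top2.png');a=cv2.resize(a,(360,270));o=np.zeros((380,800,3),np.uint8);o[:270,:360]=a;o[:,360:]=b;cv2.imwrite('pics/m2.png',o)
E
```

```text
4.7667 [ 0.46464475 -0.34599387  0.14457375] tool y yaw 94.2727152962595
comp [ 464  183   96  147 5848] [ 0.98928412 -0.14600316] -8.395374517574998 0.43589774468613224 0.602170757001965
```

View pics/m2.png

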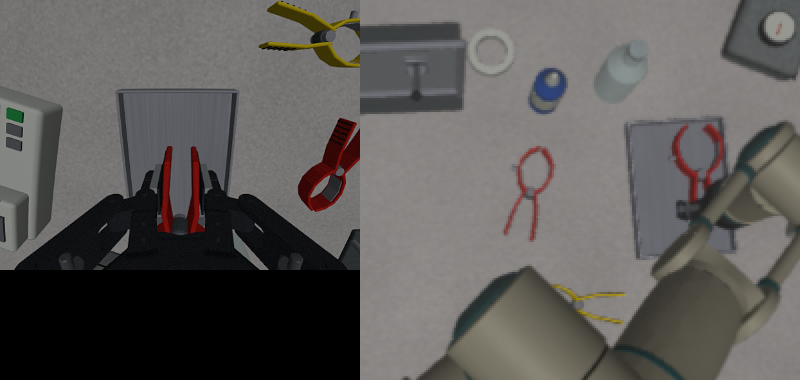

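The clamp is held level with its jaws open, centred over the tray (wrist tray columns 119–238, clamp 181). I lower it and release.

>>> {"fn": "step_arm", "kwargs": {"increments": [{"grip": 0.2, "delta_pos": [0, 0, -0.03], "twist": 0}, {"grip": 0.2, "delta_pos": [0, 0, -0.035], "twist": 0}, {"grip": 0.2, "delta_pos": [0, 0, -0.035], "twist": 0}, {"grip": 0.2, "delta_pos": [0, 0, -0.02], "twist": 0}, {"grip": 0.2, "delta_pos": [0, 0, -0.007], "twist": 0}, {"grip": 0.2, "delta_pos": [0, 0, 0], "twist": 0}, {"grip": 0.2, "delta_pos": [0, 0, 0], "twist": 0}]}}

```text
clock: 5.45
position: [0.4655, -0.3456, 0.018]
ee_rot: [0.707, -0.027, 0.706, 0.027]
contact_force: [-0.0, -0.4, -0.3]
width: 0.0283
```

>>> {"fn": "step_arm", "kwargs": {"increments": [{"grip": 0.5, "delta_pos": [0, 0, 0], "twist": 0}, {"grip": 0.6, "delta_pos": [0, 0, 0], "twist": 0}, {"grip": 0.8, "delta_pos": [0, 0, 0], "twist": 0}, {"grip": 0.8, "delta_pos": [0, 0, 0], "twist": 0}, {"grip": 0.8, "delta_pos": [0, 0, 0], "twist": 0}, {"grip": 0.8, "delta_pos": [0, 0, 0.02], "twist": 0}, {"grip": 0.8, "delta_pos": [0, 0, 0.03], "twist": 0}, {"grip": 1, "delta_pos": [0, 0, 0.04], "twist": 0}, {"grip": 1, "delta_pos": [0, 0, 0.04], "twist": 0}, {"grip": 1, "delta_pos": [0, 0, 0.04], "twist": -2}]}}

```text
clock: 6.28
position: [0.4647, -0.3466, 0.189]
ee_rot: [0.707, -0.014, 0.707, 0.014]
contact_force: [0.7, -1.5, -0.6]
width: 0.0852
```

>>> {"fn": "step_arm", "kwargs": {"increments": [{"grip": 1, "delta_pos": [-0.001, 0.035, 0.006], "twist": -2}, {"grip": 1, "delta_pos": [-0.001, 0.035, 0.006], "twist": -2}, {"grip": 1, "delta_pos": [-0.001, 0.035, 0.006], "twist": -2}, {"grip": 1, "delta_pos": [-0.001, 0.035, 0.006], "twist": -2}, {"grip": 1, "delta_pos": [-0.001, 0.035, 0.006], "twist": -2}, {"grip": 1, "delta_pos": [-0.001, 0.035, 0.006], "twist": -2}, {"grip": 1, "delta_pos": [-0.001, 0.035, 0], "twist": -2}, {"grip": 1, "delta_pos": [-0.001, 0.035, 0], "twist": -2}, {"grip": 1, "delta_pos": [0, 0, 0], "twist": 0}, {"grip": 1, "delta_pos": [0, 0, 0], "twist": 0}]}}

```text
clock: 7.12
position: [0.4568, -0.0653, 0.2237]
ee_rot: [0.702, 0.083, 0.702, -0.083]
contact_force: [-0.2, -1.3, 0.8]
width: 0.0855
```

```bash
python3 meas.py w3;python3 - <<'E'
from m import *
T=grab('top');S=grab('scene');a=cv2.imread('pics/w3.png')
o=np.hstack([cv2.resize(a,(400,300)),cv2.resize(T[1]['img'][150:255,330:470,::-1],(400,300),interpolation=3)]);cv2.imwrite('pics/m3.png',o)
E
```

```text
7.1167 [ 0.45675774 -0.06532131  0.22370133] tool y yaw 76.55194533071484
comp [254 163  22 125 867] [ 0.97854197 -0.20604761] -11.890832190353954 0.43338411676581573 0.6015285941698819
  t0.439 w0.006 mid 0.4309 -0.0863
  t0.451 w0.007 mid 0.4428 -0.0877
  t0.463 w0.007 mid 0.4547 -0.0896
  t0.475 w0.007 mid 0.4666 -0.0914
  t0.487 w0.009 mid 0.4787 -0.0919
  t0.499 w0.011 mid 0.4910 -0.0919
  t0.511 w0.009 mid 0.5029 -0.0937
  t0.523 w0.017 mid 0.5140 -0.0992
  t0.535 w0.012 mid 0.5243 -0.1084
  t0.547 w0.008 mid 0.5350 -0.1159
  t0.559 w0.011 mid 0.5470 -0.1171
  t0.571 w0.021 mid 0.5598 -0.1144
  t0.583 w0.024 mid 0.5723 -0.1133
  t0.595 w0.015 mid 0.5849 -0.1117
  t0.607 w0.001 mid 0.5977 -0.1093
comp [280 163  22 125 847] [ 0.96168388 -0.27416075] -15.912006665704746 0.4301295287284302 0.5984470989470664
  t0.436 w0.006 mid 0.4416 -0.0417
  t0.448 w0.007 mid 0.4529 -0.0460
  t0.460 w0.007 mid 0.4642 -0.0499
  t0.472 w0.007 mid 0.4756 -0.0538
  t0.484 w0.008 mid 0.4865 -0.0593
  t0.496 w0.011 mid 0.4972 -0.0655
  t0.508 w0.010 mid 0.5088 -0.0686
  t0.520 w0.017 mid 0.5210 -0.0695
  t0.532 w0.012 mid 0.5345 -0.0662
  t0.544 w0.008 mid 0.5474 -0.0645
  t0.556 w0.010 mid 0.5588 -0.0683
  t0.568 w0.021 mid 0.5687 -0.0772
  t0.580 w0.024 mid 0.5793 -0.0839
  t0.592 w0.015 mid 0.5897 -0.0911
  t0.604 w0.000 mid 0.5998 -0.0998
comp [  46  215   94  113 3553] [0.99513994 0.09847083] 5.651120597945849 0.40408225101611334 0.571754621468729
  t0.410 w0.076 mid 0.4461 -0.3437
  t0.422 w0.074 mid 0.4581 -0.3429
  t0.434 w0.072 mid 0.4700 -0.3419
  t0.446 w0.069 mid 0.4820 -0.3414
  t0.458 w0.066 mid 0.4940 -0.3406
  t0.470 w0.059 mid 0.5061 -0.3405
  t0.482 w0.058 mid 0.5177 -0.3364
  t0.494 w0.070 mid 0.5296 -0.3347
  t0.506 w0.081 mid 0.5417 -0.3348
  t0.518 w0.085 mid 0.5538 -0.3353
  t0.530 w0.084 mid 0.5659 -0.3354
  t0.542 w0.078 mid 0.5780 -0.3363
  t0.554 w0.067 mid 0.5902 -0.3377
  t0.566 w0.042 mid 0.6027 -0.3423
```

View pics/m3.png

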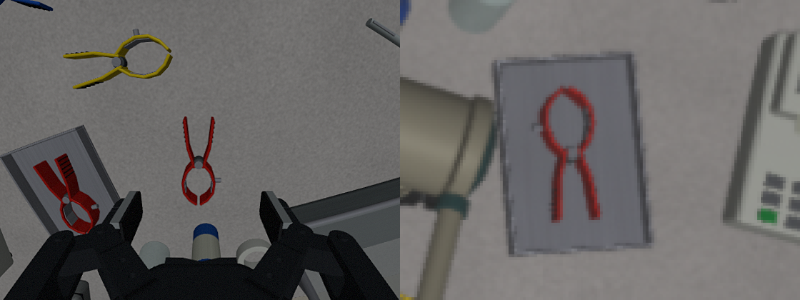

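The tired clamp lies flat in the tray. Clamp R is at (198,160) in the wrist half of the picture, aligned. I grasp it next.

>>> {"fn": "step_arm", "kwargs": {"increments": [{"grip": 1, "delta_pos": [-0.002, -0.003, -0.036], "twist": 0}, {"grip": 1, "delta_pos": [0, 0, -0.036], "twist": 0}, {"grip": 1, "delta_pos": [0, 0, -0.036], "twist": 0}, {"grip": 1, "delta_pos": [0, 0, -0.036], "twist": 0}, {"grip": 1, "delta_pos": [0, 0, -0.036], "twist": 0}, {"grip": 1, "delta_pos": [0, 0, -0.022], "twist": 0}, {"grip": 1, "delta_pos": [0, 0, -0.012], "twist": 0}, {"grip": 1, "delta_pos": [0, 0, 0], "twist": 0}], "force": 20}}

```text
clock: 7.93
position: [0.453, -0.0707, 0.0065]
ee_rot: [0.7, 0.085, 0.704, -0.085]
contact_force: [-0.1, 1.0, 0.3]
width: 0.0855
```

>>> {"fn": "step_arm", "kwargs": {"increments": [{"grip": 0.6, "delta_pos": [0, 0, 0], "twist": 0}, {"grip": 0.6, "delta_pos": [0, 0, 0], "twist": 0}, {"grip": 0.3, "delta_pos": [0, 0, 0], "twist": 0}, {"grip": 0.2, "delta_pos": [0, 0, 0], "twist": 0}, {"grip": 0.2, "delta_pos": [0, 0, 0], "twist": 0}, {"grip": 0.2, "delta_pos": [0, 0, 0], "twist": 0}, {"grip": 0.2, "delta_pos": [0, 0, 0], "twist": 0}, {"grip": 0.2, "delta_pos": [0, 0, 0], "twist": 0}, {"grip": 0.2, "delta_pos": [0, 0, 0], "twist": 0}], "force": 20}}

```text
clock: 8.68
position: [0.4565, -0.0706, 0.0119]
ee_rot: [0.704, 0.084, 0.701, -0.085]
contact_force: [-1.8, -1.7, 12.3]
width: 0.0409
```

The width stalls at 40.9 mm at 20 N, so this clamp is the sound one. I lift it and take it above the free peg.

>>> {"fn": "step_arm", "kwargs": {"increments": [{"grip": 0.2, "delta_pos": [0, 0, 0.018], "twist": 0}, {"grip": 0.2, "delta_pos": [0, 0, 0.035], "twist": 0}, {"grip": 0.2, "delta_pos": [0, 0, 0.04], "twist": 0}, {"grip": 0.2, "delta_pos": [0, 0, 0.04], "twist": 0}, {"grip": 0.2, "delta_pos": [0, 0, 0.04], "twist": 0}, {"grip": 0.2, "delta_pos": [0, 0, 0.04], "twist": 0}, {"grip": 0.2, "delta_pos": [0, 0, 0.04], "twist": 0}, {"grip": 0.2, "delta_pos": [0, 0, 0.04], "twist": 0}, {"grip": 0.2, "delta_pos": [0, 0, 0.02], "twist": 0}, {"grip": 0.2, "delta_pos": [0, 0, 0.0], "twist": 0}]}}

```text
clock: 9.52
position: [0.4573, -0.0705, 0.329]
ee_rot: [0.707, 0.083, 0.697, -0.085]
contact_force: [0.0, 0.1, -1.5]
width: 0.0357
```

>>> {"fn": "step_arm", "kwargs": {"increments": [{"grip": 0.2, "delta_pos": [0.002, 0.015, 0], "twist": 1.7}, {"grip": 0.2, "delta_pos": [0.002, 0.02, 0], "twist": 2}, {"grip": 0.2, "delta_pos": [0.002, 0.025, 0], "twist": 2.5}, {"grip": 0.2, "delta_pos": [0.003, 0.025, 0], "twist": 2.5}, {"grip": 0.2, "delta_pos": [0.003, 0.025, 0], "twist": 2.5}, {"grip": 0.2, "delta_pos": [0.003, 0.025, 0], "twist": 2.5}, {"grip": 0.2, "delta_pos": [0.003, 0.02, 0], "twist": 2}, {"grip": 0.2, "delta_pos": [0.003, 0.012, 0], "twist": 1}, {"grip": 0.2, "delta_pos": [0, 0, 0], "twist": 0}, {"grip": 0.2, "delta_pos": [0, 0, 0], "twist": 0}]}}

```text
clock: 10.35
position: [0.4756, 0.097, 0.3219]
ee_rot: [0.707, -0.019, 0.707, 0.019]
contact_force: [-0.5, 0.2, -0.6]
width: 0.0356
```

```bash
python3 - <<'E'
from m import *
T=grab('top');S=grab('scene');W=grab('wrist','w4')
print(S[0]['position'],S[0]['width'])
q=S[0]['ee_rot'];M=R.from_quat([q[1],q[2],q[3],q[0]]).as_matrix();y=np.degrees(np.arctan2(M[1,1],M[0,1]));print(y)
root=np.array([.6815,.1085,.2]);p=np.array([-.642,-.032,.766])
print('peg tip px', proj(*T,root+.1*p),proj(*S,root+.1*p))
t=np.radians(y-90);ax=np.array([np.cos(t),np.sin(t),0]);lp=S[0]['position']+.1*ax+[0,0,.004];print('loop',lp,proj(*S,lp),proj(*T,lp))
ims=[]
for (s,d),(c) in((T,(258,165)),(S,(262,235))):
    im=d['img'][c[1]-50:c[1]+50,c[0]-67:c[0]+67,::-1];ims.append(cv2.resize(im,(400,300),interpolation=3))
cv2.imwrite('pics/m4.png',np.vstack([np.hstack(ims),np.hstack([cv2.resize(cv2.imread('pics/w4.png'),(400,300)),np.zeros((300,400,3),np.uint8)])]))
E
```

```text
[0.47566252 0.0964679  0.32203232] 0.035591988597222284
93.01112302812166
peg tip px [[257.91397837 157.17266836]] [[267.5175933  242.46574869]]
loop [0.57552446 0.10172088 0.32603232] [[276.3351014  218.06246749]] [[258.29257245 167.49212816]]
```

View pics/m4.png

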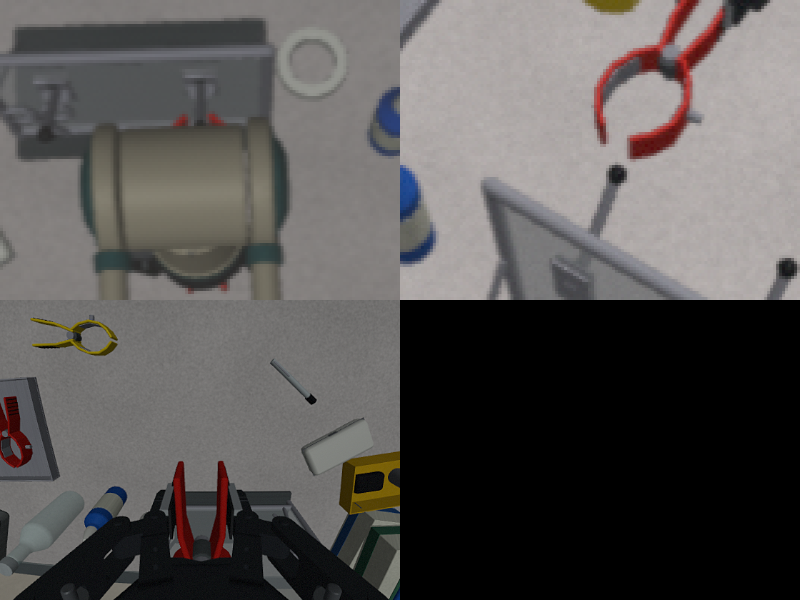

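The clamp loop is level above the ball: visual centre ≈ (277,219) against (276,218) predicted, peg ball at (267,243). I lower it along the peg.

>>> {"fn": "step_arm", "kwargs": {"increments": [{"grip": 0.2, "delta_pos": [0.0075, 0.0008, -0.009], "twist": 0}, {"grip": 0.2, "delta_pos": [0.0075, 0.0008, -0.009], "twist": 0}, {"grip": 0.2, "delta_pos": [0.0075, 0.0008, -0.009], "twist": 0}, {"grip": 0.2, "delta_pos": [0.0075, 0.0006, -0.009], "twist": 0}, {"grip": 0.2, "delta_pos": [0.0075, 0.0006, -0.009], "twist": 0}, {"grip": 0.2, "delta_pos": [0.0075, 0.0006, -0.009], "twist": 0}, {"grip": 0.2, "delta_pos": [0, 0, 0], "twist": 0}, {"grip": 0.2, "delta_pos": [0, 0, 0], "twist": 0}]}}

```text
clock: 11.17
position: [0.5211, 0.1014, 0.2672]
ee_rot: [0.706, -0.019, 0.708, 0.019]
contact_force: [0.4, -0.1, -1.1]
width: 0.0359
```

>>> {"fn": "step_arm", "kwargs": {"increments": [{"grip": 0.2, "delta_pos": [0.0075, 0.0003, -0.009], "twist": 0}, {"grip": 0.2, "delta_pos": [0.0065, 0.0003, -0.009], "twist": 0}, {"grip": 0.2, "delta_pos": [0, 0, 0], "twist": 0}, {"grip": 0.2, "delta_pos": [0, 0, 0], "twist": 0}]}}

```text
clock: 11.5
position: [0.5349, 0.102, 0.2495]
ee_rot: [0.706, -0.019, 0.707, 0.019]
contact_force: [-0.4, 1.3, -1.2]
width: 0.0357
```

```bash
python3 - <<'E'
from m import *
S=grab('scene')
print(S[0]['position'],S[0]['width'],S[0]['contact_force'])
cv2.imwrite('pics/m5.png',cv2.resize(S[1]['img'][190:300,200:350,::-1],(750,550),interpolation=3))
E
```

```text
[0.53489636 0.10197876 0.24950798] 0.035726332399907294 [-0.37554816  1.31895185 -1.22024564]
```

View pics/m5.png

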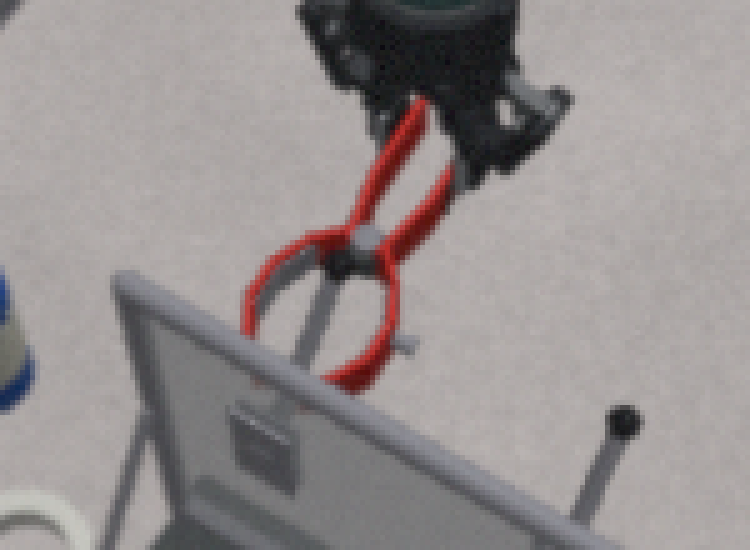

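The peg's ball is inside the loop, near the pin, with the peg passing through (crop (340,263)). I ease back and down slightly, then release.

>>> {"fn": "step_arm", "kwargs": {"increments": [{"grip": 0.2, "delta_pos": [-0.002, 0, -0.003], "twist": 0}, {"grip": 0.2, "delta_pos": [-0.002, 0, -0.004], "twist": 0}, {"grip": 0.2, "delta_pos": [0, 0, 0], "twist": 0}, {"grip": 0.2, "delta_pos": [0, 0, 0], "twist": 0}, {"grip": 1, "delta_pos": [0, 0, 0], "twist": 0}, {"grip": 1, "delta_pos": [0, 0, 0], "twist": 0}, {"grip": 1, "delta_pos": [0, 0, 0], "twist": 0}, {"grip": 1, "delta_pos": [0, 0, 0], "twist": 0}, {"grip": 1, "delta_pos": [0, 0, 0], "twist": 0}, {"grip": 1, "delta_pos": [0, 0, 0], "twist": 0}]}}

```text
clock: 12.38
position: [0.5312, 0.102, 0.2435]
ee_rot: [0.707, -0.019, 0.707, 0.019]
contact_force: [0.3, -0.5, 0.6]
width: 0.0854
```

>>> {"fn": "step_arm", "kwargs": {"increments": [{"grip": 1, "delta_pos": [0, 0, 0], "twist": 0}, {"grip": 1, "delta_pos": [0, 0, 0], "twist": 0}, {"grip": 1, "delta_pos": [0, 0, 0], "twist": 0}, {"grip": 1, "delta_pos": [0, 0, 0.02], "twist": 0}, {"grip": 1, "delta_pos": [-0.01, 0, 0.03], "twist": 0}, {"grip": 1, "delta_pos": [-0.02, 0, 0.03], "twist": 0}, {"grip": 1, "delta_pos": [-0.03, 0, 0.02], "twist": 0}, {"grip": 1, "delta_pos": [-0.035, 0, 0], "twist": 0}, {"grip": 1, "delta_pos": [-0.035, 0, 0], "twist": 0}, {"grip": 1, "delta_pos": [0, 0, 0], "twist": 0}]}}

```text
clock: 13.22
position: [0.3947, 0.1021, 0.3443]
ee_rot: [0.706, -0.019, 0.708, 0.019]
contact_force: [0.1, 0.0, 0.1]
width: 0.0853
```

>>> {"fn": "step_arm", "kwargs": {"increments": [{"grip": 1, "delta_pos": [-0.02, 0, 0], "twist": 0}, {"grip": 1, "delta_pos": [-0.02, 0, 0], "twist": 0}, {"grip": 1, "delta_pos": [-0.02, 0, 0], "twist": 0}, {"grip": 1, "delta_pos": [0, 0, 0], "twist": 0}, {"grip": 1, "delta_pos": [0, 0, 0], "twist": 0}, {"grip": 1, "delta_pos": [0, 0, 0], "twist": 0}, {"grip": 1, "delta_pos": [0, 0, 0], "twist": 0}, {"grip": 1, "delta_pos": [0, 0, 0], "twist": 0}, {"grip": 1, "delta_pos": [0, 0, 0], "twist": 0}, {"grip": 1, "delta_pos": [0, 0, 0], "twist": 0}]}}

```text
clock: 14.05
position: [0.3415, 0.102, 0.3431]
ee_rot: [0.707, -0.019, 0.707, 0.019]
contact_force: [-0.0, 1.7, -0.1]
width: 0.0857
```

```bash
python3 - <<'E'
from m import *
S=grab('scene');T=grab('top')
print(S[0]['position'],S[0]['clock'],S[0]['contact_force'])
a=S[1]['img'][190:300,200:350,::-1];b=T[1]['img'][110:250,180:430,::-1]
cv2.imwrite('pics/m6.png',np.hstack([cv2.resize(a,(400,293),interpolation=3),cv2.resize(b,(400,293),interpolation=3)]))
E
```

```text
[0.34153978 0.10196453 0.34312582] 14.05 [-0.03145671  1.65613375 -0.09574116]
```

View pics/m6.png

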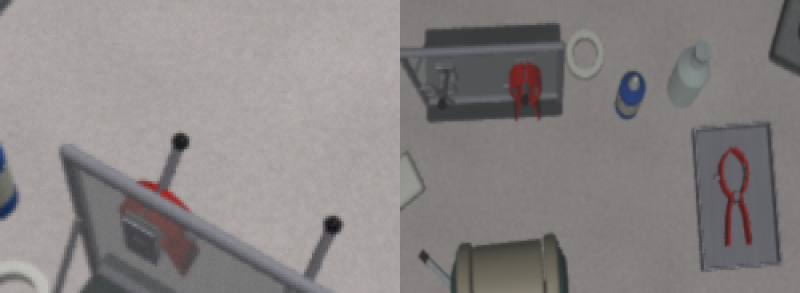

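The sound clamp hangs on the free peg and the tired one is flat in the tray. I'll check that both are still after another second.

```bash
cat > c.py <<'E'
from m import *
for n in('top','scene'):
    s,d=grab(n);m=redmask(d['img']);
    for nm,b in(('peg',{'top':(130,175,225,275),'scene':(245,305,225,290)}[n]),('tray',{'top':(165,245,360,420),'scene':(150,230,130,215)}[n])):
        v,u=np.nonzero(m[b[0]:b[1],b[2]:b[3]]);print(n,nm,len(u),u.mean().round(2)+b[2],v.mean().round(2)+b[0])
E
python3 c.py
```

```text
top peg 319 257.87 150.19
top tray 292 389.3 203.6
scene peg 52 260.6 263.0
scene tray 474 173.8 188.43
```

>>> {"fn": "step_arm", "kwargs": {"increments": [{"grip": 1, "delta_pos": [0, 0, 0], "twist": 0}, {"grip": 1, "delta_pos": [0, 0, 0], "twist": 0}, {"grip": 1, "delta_pos": [0, 0, 0], "twist": 0}, {"grip": 1, "delta_pos": [0, 0, 0], "twist": 0}, {"grip": 1, "delta_pos": [0, 0, 0], "twist": 0}, {"grip": 1, "delta_pos": [0, 0, 0], "twist": 0}, {"grip": 1, "delta_pos": [0, 0, 0], "twist": 0}, {"grip": 1, "delta_pos": [0, 0, 0], "twist": 0}, {"grip": 1, "delta_pos": [0, 0, 0], "twist": 0}, {"grip": 1, "delta_pos": [0, 0, 0], "twist": 0}]}}

```text
clock: 15.08
position: [0.341, 0.102, 0.3433]
ee_rot: [0.707, -0.019, 0.707, 0.019]
contact_force: [1.1, -0.3, -0.2]
width: 0.0851
```

```bash
python3 c.py
```

```text
top peg 319 257.85 150.17000000000002
top tray 293 389.3 203.6
scene peg 54 260.61 263.13
scene tray 470 173.72 188.56
```

Nothing moves between the two readings, so I hand in.

```bash
python3 -c "from rig import manip; print(manip.sign_off())"
```

```text
the job is handed in; nothing more can be done
None
```

The sound clamp now hangs from the free peg by its jaw loop, and the tired one lies flat in the steel tray. I signed off at about 15 s, but the sign-off reports no verdict.

- **Which was which:** At 20 N the +y clamp's grips closed right down to 28.6 mm, so it was the tired one. The other stopped at 40.9 mm, so it was the sound one.
- **Last checks:** The pictures show the peg through the sound clamp's loop, the tired clamp inside the tray walls, and the gripper clear of both. Over a further second neither clamp moved, to within about 0.15 pixel. I moved no other object, and none looked shifted where visible; I did not measure their positions.
- **Odd readings:**
  - The sound clamp's grip narrowed from 40.9 to 35.6 mm when I lifted it. It stayed level and the loop was where I predicted.
  - While squeezing on the counter I read 9 to 12 N upward, probably the pads touching the surface.
- **Not measured:** I judged the hanging clamp's position on the peg and its closed jaws by eye only, not as coordinates.

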